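Pin the instrument drawer open

TASK

Pull the cabinet's top drawer, the one with the brass handle, all the way out to its stop. Then press the red-headed stop pin that waits in the wooden rest fully home and upright in the hole of the brass stop block inside the drawer (the block's setting is not exact, so feel for the hole), so that the drawer is pinned open. Let go of everything, leave the drawer out, and leave the instruments and the basin alone.

Things in the scene. Friction and masses are not known exactly. Their poses are not given: they have to be found in the camera images.
- cabinet: White cabinet fixed on the trolley, 220 deep, 240 wide, 150 tall, turned up to 0.3 rad. Origin: on the trolley top below its front face's middle; x runs from the face into the cabinet, y to its left (seen from the robot), z up. Only the top drawer moves. With the drawer at its stop, block_mark lies 32 in front of the face and 58 to the right of the middle; with it shut, under the cabinet's top.
- drawer (a joint): Opening of the top drawer in m: 0 shut, 0.125 at its firm stop; it comes out along the cabinet's -x. Starts 0 to 0.02 open. The slide is stiff, about 6 N plus 8 N per m/s, and the drawer stays where it is left. Its white front panel is 14 thick and reaches from 72 to 136 above the trolley.
- handle (a point): Middle of the drawer's brass bar handle: round bar 10 thick, 110 long along the cabinet's y, 118 above the trolley, its centre 45 in front of the drawer's front panel (40 clear behind it), free above and below; a post at each end. Moves with the drawer, axes as the cabinet's.
- block_mark (a point): Nominal centre of the top of the brass stop block (48 cube) in the drawer: 130 above the trolley, level with the drawer's rim. Moves with the drawer, axes as the cabinet's. In the block's top centre is a plain sharp-edged blind hole, 13 wide, 19 deep. The block is clamped in slots, off this point by an unmeasured -5 to 5 mm along x and along y; pressing does not shift it.
- pin: Loose stop pin, about 70 g: steel shank 10 diameter, 14 long, flat-ended, below a red round head 18 diameter, 40 tall. Origin: centre of the shank's foot; z up to the head. At the start it hangs upright in the rest, the head's underside on the rest's top, the foot 10 above the trolley. Fully home, the head's underside lies on the block's top, the foot 14 below it.
- pin_rest: Dark wooden rest fixed on the trolley, 60 x 60 x 24 tall, with a 13.5 hole through its middle that holds the pin. Origin: centre of its underside. It stands on the left or right of the cabinet, the basin on the other side.
- basin: Loose white enamel basin, rim radius 62, 42 tall; origin under its centre. Leave alone.
- speculum_a: Loose black ear speculum standing on its wide end, 34 wide, 42 tall; origin under its centre. Leave alone.
- speculum_b: A second such speculum. Leave alone.
- otoscope: Loose brass otoscope lying along its x, 145 long, 44 wide at the head, 31 tall; origin under it. Leave alone.
- head_mirror: Loose nickel head mirror lying flat, 86 diameter with a short stub, 8 tall; origin under its centre. Leave alone.

How it is judged:
By the outcome, as a careful person would: the job done as asked, in the order asked, and still so for the second after the job is handed in, with the robot touching nothing.
It also fails if it takes over 72 s, if anything falls off the work surface, if the arm or the gripper's body presses on something with over 40 N, if the wrist force passes 120 N, or if a joint passes its speed limit or range.

ROBOT

A 6-joint arm with a two-finger parallel gripper is mounted at the origin on the work surface. World frame = base frame: x ahead of the robot, y to its left, z up, the work surface at z = 0. Lengths are in m, angles in rad, forces in N, time in s.
With the tool pointing down it reaches from about 0.35 to 0.85 m from the base axis. Payload 8.1 kg.
Tool frame: the origin (TCP) lies midway between the tips of the shut fingers; the grasp point (between the pads) lies 19 mm behind it; z points along the fingers, y is the line along which they close (so a half turn about z gives the same grasp; the last joint's range is limited). The gripper opens to 93 mm and grips with 3 to 60 N. Pads are 15 mm wide; open, the fingers measure 128 mm over their backs; the gripper's body (75 mm by 188 mm) begins 65 mm behind the grasp point.
Start: joints at [-1.222, 0.13, 1.488, -0, 1.523, -0.085], TCP at [0.252, -0.544, 0.219] pointing down, gripper open.
Joint ranges: [-2.96, 2.96], [-0.89, 2.26], [0.02, 2.5], [-1.34, 4.48], [0, 2.73], [-2.66, 2.66]. Speed limits (rad/s): [2.39, 2.39, 2.79, 3.14, 3.14, 3.14].

INTERFACE

Orientations are given as a rotation vector (axis times angle).
In Python, from plant import read_state, read_camera, camera_model, close_job gives the robot as it stands. The module is installed in compiled form; this text tells all that it offers.
- The arm moves only by the tool carry_out, never from a script. Its argument "moves" is a list of rows, each an object of numbers: "jaw": the finger opening in m, from 0 to 0.093; "dx", "dy", "dz": the shift along the tool's x, y, z in m; "yaw": the turn about the tool's z in rad. In form: [{"jaw": .., "dx": .., "dy": .., "dz": .., "yaw": ..}, ...]. A call has 1 to 8 rows; each row shifts and turns the commanded pose from where the row before left it, along the tool's axes as they then stand; what a row does not reach is not made up. A row lasts 1/8 s, in which the tool goes at most 62.5 mm and 10.7 degrees, less where a joint would pass 70% of its speed; a pose out of reach is approached as far as the arm can. A call is refused whole if a number of a shift passes 0.0625 or a number of a turn 0.188, either way. A call with a gripper value outside its range is refused whole. The fingers move at their own pace and stop on an object; "grip_force" is the grip in N (left out, the last holds). Time passes only in rows, so rows that do not move let the fingers close. It gives the time, the measured TCP pose, the force, the opening and the grip force at its end, in the units of the state.
- read_state(): the state, without advancing time (a new reading comes with each control period).
- read_camera(name): name is "side" or "top"; returns the picture (400x640x3 uint8, red, green, blue); there is no depth.
- camera_model(name): a dict with "camera_matrix" (3x3 intrinsics, pixels), "view" (4x4, takes a point from world to camera coordinates). Camera axes: x right, y up, looking along -z (the intrinsics and any distortion apply to the point x, -y, -z); pixel columns grow to the right and rows downward; lengths in m; the calibration is good to about 2 mm. A picture is of the moment at which its call begins. camera_model takes no time and is no camera call.
- close_job(): hands the job in; it is judged then, once.
The state is a dict: "t": time; "q": joint angles; "dq": joint speeds; "joint_torque": joint torques, N m; "tool_pos": TCP position; "orientation": TCP orientation; "force": force on the tool from outside, world axes, zero at the start; "wrist_torque": the same for the moment, N m; "opening": finger opening in m; "gripper_force": force on a finger pad.
Only numpy, scipy, OpenCV 4.12 (cv2) and the standard library are available. Lean on these libraries where they do the work, as an engineer would, in place of code of your own. Each camera call takes 0.05 s, during which the arm holds its last target. There are 200 camera calls.

## Working session

There is one attempt and no reset: what is moved stays moved. The work goes in short steps, Python scripts to look and compute and a tool call to move; the robot and the scene stay as the last step left them, time stands still between calls to the robot, and variables do not carry over. Pictures are saved under pics/ and viewed, at most 10 in all, crops included, and the job is handed in when it is done.

Besides the shell and the picture viewer there is one more tool, called in YAML: its name, and indented under it one key for each argument. carry_out: Moves the arm, as the interface text tells. Its arguments: {"type":"object","properties":{"moves":{"type":"array","items":{"type":"object","properties":{"jaw":{"type":"number"},"dx":{"type":"number"},"dy":{"type":"number"},"dz":{"type":"number"},"yaw":{"type":"number"}}}},"grip_force":{"type":"number"}},"required":["moves"]}

```bash
mkdir -p pics; python3 - <<'E'
from plant import *
import cv2
s=read_state()
for k in s: print(k,s[k])
for n in("top","side"):
    cv2.imwrite(f"pics/{n}0.png",read_camera(n)[:,:,::-1]); m=camera_model(n); print(n,m)
E
```

```text
t 0.0
q [-1.22239346e+00  1.31174777e-01  1.48927098e+00 -1.20478706e-05
  1.52298054e+00 -8.54099616e-02]
dq [ 0.00064204 -0.0006575   0.00026608  0.00102394  0.00025063  0.00036841]
joint_torque [ 1.47788909e-03 -5.59838176e+01 -4.91757131e+01  7.67371687e-02
  3.52833420e-02 -1.16369929e-04]
tool_pos [ 0.25201785 -0.54388561  0.21758387]
orientation [-3.06620461e+00 -6.75710805e-01  3.96166419e-04]
force [ 0.3425644  -0.50568579 -0.66503428]
wrist_torque [-0.01942835 -0.03235328 -0.04986919]
gripper_force 0.0
opening 0.09270916038666974
top {'camera_matrix': array([[362.28764922,   0.        , 324.46805795],
       [  0.        , 362.28764922, 201.43235111],
       [  0.        ,   0.        ,   1.        ]]), 'view': array([[-0.024312  , -0.99957112,  0.01632475,  0.01001051],
       [ 0.99526998, -0.02266458,  0.09446681, -0.63214704],
       [-0.0940563 ,  0.01854421,  0.99539416, -1.17713308],
       [ 0.        ,  0.        ,  0.        ,  1.        ]])}
side {'camera_matrix': array([[409.68175994,   0.        , 316.66163815],
       [  0.        , 409.68175994, 190.78544897],
       [  0.        ,   0.        ,   1.        ]]), 'view': array([[ 0.9891829 , -0.14626529,  0.01111987, -0.64244324],
       [ 0.0637406 ,  0.49687211,  0.86547978, -0.1310239 ],
       [-0.13211481, -0.85540901,  0.50082043, -1.23515315],
       [ 0.        ,  0.        ,  0.        ,  1.        ]])}
```

View pics/top0.png

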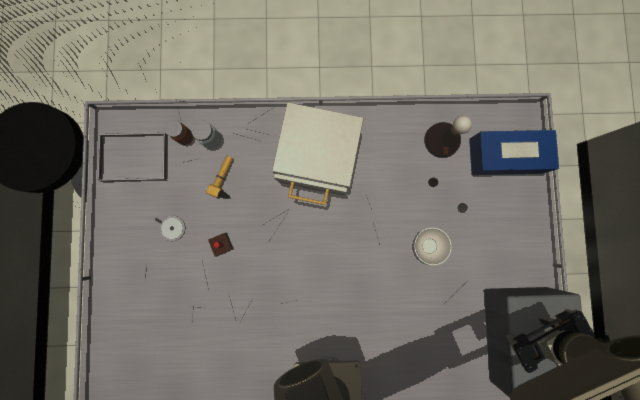

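View pics/side0.png

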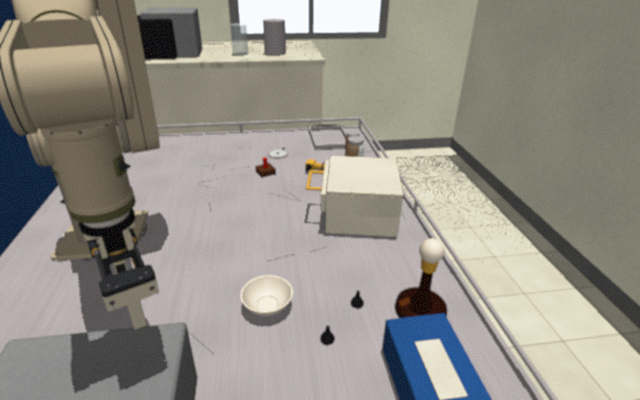

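The top view shows the cabinet at about (318,147), its brass handle bar at (309,203), and the pin in its rest at (217,245) on the robot's left. The basin is at (432,246) on the right. The side view shows the red pin at (265,160) and the brass handle at (314,180).

```bash
cat > h.py <<'E'
import numpy as np, cv2
from plant import *
def ray(n,uv):
    m=camera_model(n);K=m["camera_matrix"];V=m["view"];R=V[:3,:3];c=-R.T@V[:3,3]
    d=np.linalg.inv(K)@[uv[0],uv[1],1]; d=R.T@(d*[1,-1,-1]); return c,d/np.linalg.norm(d)
def onz(n,uv,z):
    c,d=ray(n,uv); return c+d*(z-c[2])/d[2]
def tri(a,b):
    (c1,d1),(c2,d2)=ray("top",a),ray("side",b)
    s=np.linalg.lstsq(np.c_[d1,-d2],c2-c1,rcond=None)[0]; p,q=c1+s[0]*d1,c2+s[1]*d2
    return (p+q)/2,np.linalg.norm(p-q)
def proj(n,p):
    m=camera_model(n);x=(m["view"]@np.r_[p,1])[:3]*[1,-1,-1];x=m["camera_matrix"]@x;return x[:2]/x[2]
def mask(im,lo,hi,roi):
    h=cv2.cvtColor(im,cv2.COLOR_RGB2HSV);m=cv2.inRange(h,lo,hi);k=np.zeros_like(m);x0,y0,x1,y1=roi;k[y0:y1,x0:x1]=1;return m*k
def cen(m):
    v,u=np.nonzero(m);return np.array([u.mean(),v.mean()]),len(u)
E
python3 - <<'E'
from h import *
T,S=read_camera("top"),read_camera("side")
red=((0,150,90),(8,255,255))
a,na=cen(mask(T,*red,(195,225,240,265)));b,nb=cen(mask(S,*red,(250,145,280,180)))
print("red",a,na,b,nb,tri(a,b),onz("top",a,.05))
# rest top face
dark=mask(T,(0,60,20),(20,255,140),(200,225,240,265));print("rest",cen(dark),onz("top",cen(dark)[0],.024),cv2.minAreaRect(np.argwhere(dark)[:,::-1].astype(np.float32)))
# handle
hm=mask(T,(12,110,80),(30,255,255),(280,175,340,212));v,u=np.nonzero(hm);print(len(u),u.min(),u.max(),v.min(),v.max())
P=np.array([onz("top",(x,y),.118) for x,y in zip(u,v)])
for x,y in zip(range(v.min(),v.max()+1),range(99)): print(x,u[v==x])
# cabinet top
h=cv2.cvtColor(T,cv2.COLOR_RGB2HSV)
w=mask(T,(0,0,165),(60,70,255),(262,95,375,200));c=max(cv2.findContours(w,0,2)[0],key=cv2.contourArea)
ap=cv2.approxPolyDP(c,4,True)[:,0];print(ap.tolist());print(np.array([onz("top",p,.15) for p in ap]).round(4))
cv2.imwrite("pics/c1.png",cv2.resize(T[90:270,190:390,::-1],None,fx=4,fy=3.3,interpolation=cv2.INTER_CUBIC)[:600])
E
```

```text
red [216.  244.5] 26 [264.83333333 164.02777778] 36 (array([0.49844548, 0.35369117, 0.03145129]), np.float64(0.00019565878367334733)) [0.49885466 0.34849097 0.05      ]
rest (array([219.90825688, 244.08256881]), 327) [0.49946846 0.34296663 0.024     ] ((219.7413787841797, 244.10342407226562), (18.198143005371094, 18.75522804260254), 68.19859313964844)
182 288 328 182 204
182 [291 292 293]
183 [291 292 293]
184 [291 292 293]
185 [290 291 292 293]
186 [290 291 292]
187 [290 291 292]
188 [290 291 292]
189 [290 291 292 326 327 328]
190 [290 291 326 327 328]
191 [289 290 291 325 326 327 328]
192 [289 290 291 325 326 327 328]
193 [289 290 291 325 326 327]
194 [289 290 291 325 326 327]
195 [288 289 290 291 292 325 326 327]
196 [288 289 290 291 292 293 294 295 296 297 325 326 327]
197 [289 290 291 292 293 294 295 296 297 298 299 300 301 324 325 326]
198 [294 295 296 297 298 299 300 301 302 303 304 305 306 324 325 326]
199 [299 300 301 302 303 304 305 306 307 308 309 310 311 324 325 326]
200 [304 305 306 307 308 309 310 311 312 313 314 315 316 324 325 326]
201 [309 310 311 312 313 314 315 316 317 318 319 320 321 323 324 325 326]
202 [314 315 316 317 318 319 320 321 322 323 324 325]
203 [319 320 321 322 323 324 325]
204 [323 324]
[[287, 103], [273, 170], [349, 185], [362, 118]]
[[ 0.9272  0.1051  0.15  ]
 [ 0.7196  0.1503  0.15  ]
 [ 0.6689 -0.0778  0.15  ]
 [ 0.8755 -0.1241  0.15  ]]
```

View pics/c1.png

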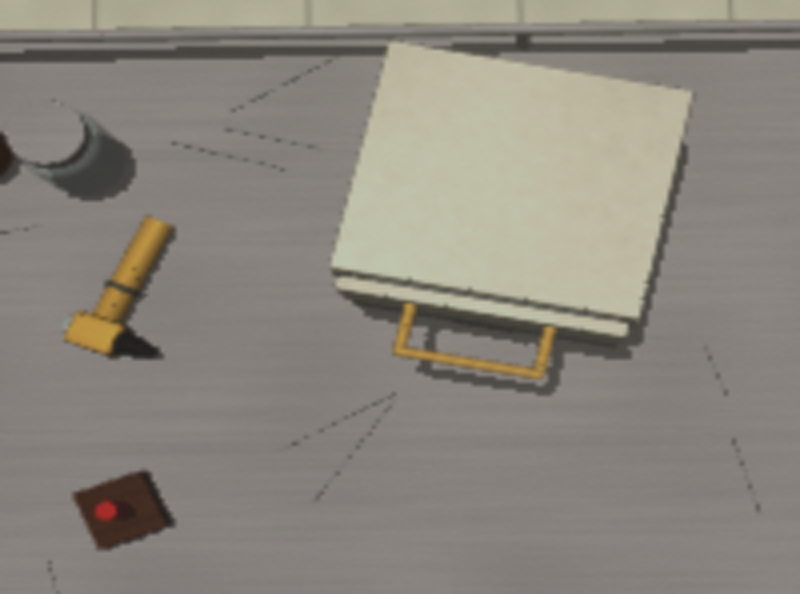

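The crop shows the drawer panel standing slightly off the cabinet face. The brass bar runs from about (288,196) to (325,204) in full-picture pixels, and the pin head is at about (216.5,244.5). Next I compute the frame and the handle.

```bash
cat >> h.py <<'E'
from scipy.spatial.transform import Rotation as Ro
def go(p,ang):
    """total move in tool axes AFTER yawing tool y to world angle ang"""
    s=read_state();R=Ro.from_rotvec(s["orientation"]).as_matrix();a=np.arctan2(R[1,1],R[0,1])
    yaw=-((ang-a+np.pi/2)%np.pi-np.pi/2);ang=a-yaw
    R2=R@Ro.from_rotvec([0,0,yaw]).as_matrix();print("yaw",yaw.round(4),"d",(R2.T@(np.array(p)-s["tool_pos"])).round(4),"pos",s["tool_pos"].round(4),"tilt",R[:,2].round(4),"F",s["force"].round(1))
E
python3 - <<'E'
from h import *
T=read_camera("top")
w=mask(T,(0,0,165),(60,70,255),(262,95,375,200));c=max(cv2.findContours(w,0,1)[0],key=cv2.contourArea)[:,0]
W=np.array([onz("top",p,.15)[:2] for p in c]);r=cv2.minAreaRect((W*1000).astype(np.float32));print("cab",r)
# edges by line fit
A=np.array([[287,103],[273,170],[349,185],[362,118]])
L=[]
for i in range(4):
    a,b=A[i],A[(i+1)%4];t=(c-a)@(b-a)/((b-a)@(b-a));d=abs(np.cross(b-a,c-a))/np.linalg.norm(b-a)
    vx,vy,x,y=cv2.fitLine(W[(d<2.5)&(t>.1)&(t<.9)].astype(np.float32),cv2.DIST_HUBER,0,.01,.01).ravel();L.append((vx,vy,x,y));print(i,vx,vy,np.arctan2(vy,vx))
C=[]
for i in range(4):
    p,q=L[i-1],L[i];s=np.linalg.solve([[p[0],-q[0]],[p[1],-q[1]]],[q[2]-p[2],q[3]-p[3]]);C.append([p[2]+s[0]*p[0],p[3]+s[0]*p[1]])
C=np.array(C);print(C.round(4),[np.linalg.norm(C[i]-C[i-1]).round(4) for i in range(4)])
th=-.216;cx=np.array([np.cos(th),np.sin(th)]);cy=np.array([-cx[1],cx[0]])
ctr=C.mean(0);O=ctr-.110*cx;print("center",ctr,"origin",O,"mark@open",O-.032*cx-.058*cy)
hm=mask(T,(12,110,80),(30,255,255),(280,175,340,212));v,u=np.nonzero(hm)
k=abs(v-(200+(u-310)/5))<2.2;H=np.array([onz("top",(x,y),.119)[:2] for x,y in zip(u[k],v[k])])
vx,vy,_,_=cv2.fitLine(H.astype(np.float32),2,0,.01,.01).ravel();print("bar ang",np.arctan2(vy,vx))
e=(H-O)@cy;f=(H-O)@cx;print("bar y",e.min(),e.max(),"x",f.mean());h=O+cx*np.median(f)+cy*(e.min()+e.max())/2;print("handle",h)
go([*h,.22],th)
E
```

```text
cab ((798.2521362304688, 13.426742553710938), (236.56468200683594, 216.2344512939453), 77.24248504638672)
0 0.97451484 -0.22432312 -0.22624843
1 0.21912065 0.97569776 1.3498832
2 0.974563 -0.2241136 -0.2260334
3 0.22043595 0.97540146 1.348535
[[ 0.9277  0.1033]
 [ 0.7199  0.1512]
 [ 0.6688 -0.0765]
 [ 0.8763 -0.1242]] [np.float32(0.2332), np.float32(0.2132), np.float32(0.2333), np.float32(0.2128)]
center [0.7981728  0.01346973] origin [0.69072889 0.0370454 ] mark@open [ 0.64704168 -0.01274845]
bar ang 1.3483652
bar y -0.05805491499465539 0.06052956720176316 x -0.060479235118330005
handle [0.6318033 0.0512418]
yaw -0.9211 d [ 0.663   0.2433 -0.0015] pos [ 0.2521 -0.5442  0.2181] tilt [-3.e-04  8.e-04 -1.e+00] F [-0.   0.2  0.6]<stdin>:9: DeprecationWarning: Arrays of 2-dimensional vectors are deprecated. Use arrays of 3-dimensional vectors instead. (deprecated in NumPy 2.0)
```

carry_out:
  moves:
    - {"jaw": 0.036,"yaw": -0.183}
    - {"yaw": -0.183}
    - {"yaw": -0.183}
    - {"yaw": -0.183}
    - {"yaw": -0.182}
    - {"dx": 0.055,"dy": 0.02}
    - {"dx": 0.055,"dy": 0.02}
    - {"dx": 0.055,"dy": 0.02}

```text
invalid input at $.moves[0]: expected keys jaw, dx, dy, dz, yaw
```

carry_out:
  moves:
    - {"dx": 0.055,"dy": 0.02}
    - {"dx": 0.055,"dy": 0.02}
    - {"dx": 0.055,"dy": 0.02}
    - {"dx": 0.055,"dy": 0.02}
    - {"dx": 0.055,"dy": 0.02}
    - {"dx": 0.055,"dy": 0.02}
    - {"dx": 0.055,"dy": 0.02}
    - {}

```text
invalid input at $.moves[0]: expected keys jaw, dx, dy, dz, yaw
```

```bash
python3 - <<'E'
from h import *
go([.632,.0512,.099],-.223)
E
```

```text
yaw -0.9141 d [0.6646 0.2389 0.1195] pos [ 0.2521 -0.5442  0.2181] tilt [-3.e-04  8.e-04 -1.e+00] F [-0.   0.2  0.6]
```

All five keys are needed in each row.

carry_out:
  moves:
    - {"jaw": 0.036,"dx": 0,"dy": 0,"dz": 0,"yaw": -0.183}
    - {"jaw": 0.036,"dx": 0,"dy": 0,"dz": 0,"yaw": -0.183}
    - {"jaw": 0.036,"dx": 0,"dy": 0,"dz": 0,"yaw": -0.183}
    - {"jaw": 0.036,"dx": 0,"dy": 0,"dz": 0,"yaw": -0.183}
    - {"jaw": 0.036,"dx": 0,"dy": 0,"dz": 0,"yaw": -0.182}
    - {"jaw": 0.036,"dx": 0.055,"dy": 0.02,"dz": 0,"yaw": 0}
    - {"jaw": 0.036,"dx": 0.055,"dy": 0.02,"dz": 0,"yaw": 0}
    - {"jaw": 0.036,"dx": 0.055,"dy": 0.02,"dz": 0,"yaw": 0}

```text
t: 1.25
tool_pos: [0.3478, -0.3953, 0.2185]
orientation: [2.456, 1.96, 0.0]
force: [1.7, 0.7, -0.5]
opening: 0.0362
gripper_force: 0.0
```

carry_out:
  moves:
    - {"jaw": 0.036,"dx": 0.055,"dy": 0.02,"dz": 0,"yaw": 0}
    - {"jaw": 0.036,"dx": 0.055,"dy": 0.02,"dz": 0,"yaw": 0}
    - {"jaw": 0.036,"dx": 0.055,"dy": 0.02,"dz": 0,"yaw": 0}
    - {"jaw": 0.036,"dx": 0.055,"dy": 0.02,"dz": 0,"yaw": 0}
    - {"jaw": 0.036,"dx": 0.055,"dy": 0.02,"dz": 0,"yaw": 0}
    - {"jaw": 0.036,"dx": 0.055,"dy": 0.02,"dz": 0,"yaw": 0}
    - {"jaw": 0.036,"dx": 0.055,"dy": 0.02,"dz": 0,"yaw": 0}
    - {"jaw": 0.036,"dx": 0.055,"dy": 0.02,"dz": 0,"yaw": 0}

```text
t: 2.25
tool_pos: [0.6014, -0.0013, 0.2187]
orientation: [2.454, 1.96, 0.0]
force: [0.5, 0.0, -0.3]
opening: 0.036
gripper_force: 0.0
```

```bash
python3 - <<'E'
from h import *
go([.632,.0512,.099],-.223)
E
```

```text
yaw 0.0001 d [0.0579 0.0182 0.1197] pos [ 0.6014 -0.0013  0.2187] tilt [ 3.e-04 -2.e-04 -1.e+00] F [ 0.5  0.  -0.3]
```

carry_out:
  moves:
    - {"jaw": 0.036,"dx": 0.029,"dy": 0.009,"dz": 0,"yaw": 0}
    - {"jaw": 0.036,"dx": 0.029,"dy": 0.009,"dz": 0,"yaw": 0}
    - {"jaw": 0.036,"dx": 0,"dy": 0,"dz": 0.03,"yaw": 0}
    - {"jaw": 0.036,"dx": 0,"dy": 0,"dz": 0.03,"yaw": 0}
    - {"jaw": 0.036,"dx": 0,"dy": 0,"dz": 0.02,"yaw": 0}
    - {"jaw": 0.036,"dx": 0,"dy": 0,"dz": 0.01,"yaw": 0}
    - {"jaw": 0.036,"dx": 0,"dy": 0,"dz": 0,"yaw": 0}

```text
t: 3.12
tool_pos: [0.6307, 0.0494, 0.1283]
orientation: [-2.455, -1.96, 0.001]
force: [-0.5, 0.4, 0.4]
opening: 0.0363
gripper_force: 0.0
```

```bash
python3 - <<'E'
from h import *
go([.632,.0512,.099],-.223)
S=read_camera("side")
cv2.imwrite("pics/s1.png",cv2.resize(S[90:290,230:480,::-1],None,fx=3,fy=3,interpolation=cv2.INTER_CUBIC))
E
```

```text
yaw -0.0002 d [0.0021 0.0009 0.0293] pos [0.6307 0.0494 0.1283] tilt [-8.e-04 -0.e+00 -1.e+00] F [-0.5  0.4  0.4]
```

View pics/s1.png

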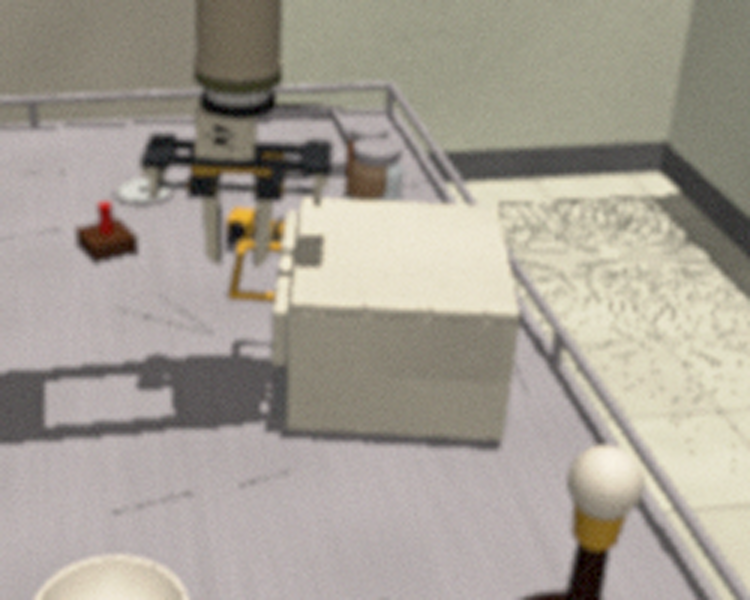

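The two fingers are at crop x of about 213 and 262. They straddle the brass bar (crop x about 235), with the rear finger in front of the panel and no contact. I go down and close.

carry_out:
  grip_force: 25
  moves:
    - {"jaw": 0.036,"dx": 0,"dy": 0,"dz": 0.015,"yaw": 0}
    - {"jaw": 0.036,"dx": 0,"dy": 0,"dz": 0.014,"yaw": 0}
    - {"jaw": 0.036,"dx": 0,"dy": 0,"dz": 0,"yaw": 0}
    - {"jaw": 0.0,"dx": 0,"dy": 0,"dz": 0,"yaw": 0}
    - {"jaw": 0.0,"dx": 0,"dy": 0,"dz": 0,"yaw": 0}
    - {"jaw": 0.0,"dx": 0,"dy": 0,"dz": 0,"yaw": 0}
    - {"jaw": 0.0,"dx": 0,"dy": 0,"dz": 0,"yaw": 0}

```text
t: 4.05
tool_pos: [0.6311, 0.0496, 0.1001]
orientation: [2.455, 1.96, 0.001]
force: [-1.2, -0.3, 2.0]
opening: 0.0089
gripper_force: 25.0
```

carry_out:
  moves:
    - {"jaw": 0.0,"dx": 0,"dy": -0.008,"dz": 0,"yaw": 0}
    - {"jaw": 0.0,"dx": 0,"dy": -0.015,"dz": 0,"yaw": 0}
    - {"jaw": 0.0,"dx": 0,"dy": -0.018,"dz": 0,"yaw": 0}
    - {"jaw": 0.0,"dx": 0,"dy": -0.018,"dz": 0,"yaw": 0}
    - {"jaw": 0.0,"dx": 0,"dy": -0.018,"dz": 0,"yaw": 0}
    - {"jaw": 0.0,"dx": 0,"dy": -0.015,"dz": 0,"yaw": 0}
    - {"jaw": 0.0,"dx": 0,"dy": -0.01,"dz": 0,"yaw": 0}
    - {"jaw": 0.0,"dx": 0,"dy": 0,"dz": 0,"yaw": 0}

```text
t: 5.05
tool_pos: [0.5313, 0.0723, 0.1001]
orientation: [2.454, 1.961, 0.001]
force: [-1.6, 1.6, 3.4]
opening: 0.0087
gripper_force: 25.0
```

carry_out:
  moves:
    - {"jaw": 0.0,"dx": 0,"dy": -0.008,"dz": 0,"yaw": 0}
    - {"jaw": 0.0,"dx": 0,"dy": -0.006,"dz": 0,"yaw": 0}
    - {"jaw": 0.0,"dx": 0,"dy": -0.003,"dz": 0,"yaw": 0}
    - {"jaw": 0.0,"dx": 0,"dy": 0,"dz": 0,"yaw": 0}

```text
t: 5.55
tool_pos: [0.5159, 0.0759, 0.1001]
orientation: [2.454, 1.96, 0.003]
force: [4.0, 0.1, -0.3]
opening: 0.0093
gripper_force: 25.0
```

carry_out:
  moves:
    - {"jaw": 0.0,"dx": 0,"dy": -0.003,"dz": 0,"yaw": 0}
    - {"jaw": 0.0,"dx": 0,"dy": -0.002,"dz": 0,"yaw": 0}
    - {"jaw": 0.0,"dx": 0,"dy": 0,"dz": 0,"yaw": 0}

```text
t: 5.92
tool_pos: [0.5111, 0.077, 0.1001]
orientation: [2.454, 1.96, 0.003]
force: [5.1, 0.5, 0.0]
opening: 0.0093
gripper_force: 25.0
```

carry_out:
  moves:
    - {"jaw": 0.0,"dx": 0,"dy": -0.003,"dz": 0,"yaw": 0}
    - {"jaw": 0.0,"dx": 0,"dy": 0,"dz": 0,"yaw": 0}

```text
t: 6.18
tool_pos: [0.511, 0.0769, 0.1002]
orientation: [2.451, 1.956, 0.01]
force: [22.2, -1.5, -14.4]
opening: 0.0097
gripper_force: 25.0
```

The drawer is at its stop: the force jumped to 22 N after 123 mm of travel. I release, rise, turn so the fingers will close along the cabinet's y, and go towards the pin.

carry_out:
  moves:
    - {"jaw": 0.036,"dx": 0,"dy": 0.002,"dz": 0,"yaw": 0}
    - {"jaw": 0.036,"dx": 0,"dy": 0,"dz": 0,"yaw": 0}
    - {"jaw": 0.036,"dx": 0,"dy": 0,"dz": 0,"yaw": 0}
    - {"jaw": 0.036,"dx": 0,"dy": 0,"dz": -0.03,"yaw": 0}
    - {"jaw": 0.036,"dx": 0,"dy": 0,"dz": -0.045,"yaw": 0}
    - {"jaw": 0.036,"dx": 0,"dy": 0,"dz": -0.045,"yaw": -0.17}
    - {"jaw": 0.036,"dx": 0,"dy": 0,"dz": 0,"yaw": -0.175}
    - {"jaw": 0.036,"dx": 0,"dy": 0,"dz": 0,"yaw": -0.175}

```text
t: 7.18
tool_pos: [0.5092, 0.0773, 0.2205]
orientation: [1.86, 2.531, 0.001]
force: [0.5, -0.6, 0.7]
opening: 0.036
gripper_force: 0.0
```

carry_out:
  moves:
    - {"jaw": 0.05,"dx": 0,"dy": 0,"dz": 0,"yaw": -0.175}
    - {"jaw": 0.05,"dx": 0,"dy": 0,"dz": 0,"yaw": -0.175}
    - {"jaw": 0.05,"dx": 0,"dy": 0,"dz": 0,"yaw": -0.175}
    - {"jaw": 0.05,"dx": 0,"dy": 0,"dz": 0,"yaw": -0.175}
    - {"jaw": 0.05,"dx": 0,"dy": 0,"dz": 0,"yaw": -0.175}
    - {"jaw": 0.05,"dx": 0,"dy": 0,"dz": 0,"yaw": -0.175}
    - {"jaw": 0.05,"dx": 0,"dy": 0.04,"dz": 0,"yaw": 0}
    - {"jaw": 0.05,"dx": 0,"dy": 0.04,"dz": 0,"yaw": 0}

```text
t: 8.18
tool_pos: [0.5267, 0.1558, 0.2196]
orientation: [-0.353, -3.121, 0.0]
force: [1.0, 0.1, -0.6]
opening: 0.0502
gripper_force: 0.0
```

```bash
python3 - <<'E'
from h import *
T=read_camera("top");S=read_camera("side")
np.save("T.npy",T)
th=-.223;cx=np.array([np.cos(th),np.sin(th)]);cy=np.array([-cx[1],cx[0]]);O=np.array([.6906,.0365])
m=O-.032*cx-.058*cy;print("mark",m,proj("top",[*m,.13]),proj("side",[*m,.13]))
red=((0,150,60),(8,255,255))
for n,I,roi in(("top",T,(195,225,240,265)),("side",S,(250,145,280,180))):
    k=mask(I,*red,roi);v,u=np.nonzero(k);print(n,cen(k),u.min(),u.max(),v.min(),v.max())
print([onz("top",cen(mask(T,*red,(195,225,240,265)))[0],z).round(4) for z in(.05,.06)])
P=np.array([.4995,.344]);print(proj("top",[*P,.064]),proj("side",[*P,.044]))
go([*P,.12],th+np.pi/2)
a=cv2.resize(T[160:235,260:360,::-1],None,fx=7,fy=7,interpolation=cv2.INTER_CUBIC)
cv2.imwrite("pics/t2.png",a)
E
```

```text
mark [ 0.64656531 -0.01298682] [327.53770187 193.61175814] [316.81743464 185.43604907]h.py:17: RuntimeWarning: Mean of empty slice.
  v,u=np.nonzero(m);return np.array([u.mean(),v.mean()]),len(u)
  ret = ret.dtype.type(ret / rcount)
Traceback (most recent call last):
ValueError: zero-size array to reduction operation minimum which has no identity
```

The arm hides the pin now, so I use the first picture for it.

```bash
python3 - <<'E'
from h import *
T=np.load("T.npy");T0=cv2.imread("pics/top0.png")[:,:,::-1];S0=cv2.imread("pics/side0.png")[:,:,::-1]
red=((0,130,50),(8,255,255))
for n,I,roi in(("top",T0,(195,225,240,265)),("side",S0,(250,145,280,180))):
    k=mask(I,*red,roi);v,u=np.nonzero(k);print(n,cen(k));print((I[roi[1]:roi[3],roi[0]:roi[2],0]>1.8*I[roi[1]:roi[3],roi[0]:roi[2],1]).astype(int).sum())
    r=I.astype(int);k=(r[...,0]>90)&(r[...,0]>3*r[...,1]);k2=np.zeros_like(k);k2[roi[1]:roi[3],roi[0]:roi[2]]=k[roi[1]:roi[3],roi[0]:roi[2]];v,u=np.nonzero(k2);print(u.mean(),v.mean(),len(u),u.min(),u.max(),v.min(),v.max())
P=np.array([.4995,.344])
for z in(.024,.044,.064): print(z,proj("top",[*P,z]),proj("side",[*P,z]))
go([*P,.12],-.223+np.pi/2)
cv2.imwrite("pics/t2.png",cv2.resize(T[160:235,260:360,::-1],None,fx=7,fy=7,interpolation=cv2.INTER_CUBIC))
cv2.imwrite("pics/p0.png",np.hstack([cv2.resize(I[y:y+40,x:x+40,::-1],None,fx=9,fy=9,interpolation=cv2.INTER_NEAREST) for I,x,y in((T0,200,225),(S0,245,145))]))
E
```

```text
top (array([216. , 244.5]), 44)
41
216.14285714285714 244.1904761904762 21 214 218 242 246
side (array([265.19230769, 165.48076923]), 52)
88
264.75 163.35714285714286 28 263 267 158 167
0.024 [219.59315111 244.08072986] [265.32940459 166.84959618]
0.044 [217.91541951 244.22090405] [265.06052145 162.19005579]
0.064 [216.17980365 244.36591447] [264.78819283 157.470808  ]
yaw 0.0021 d [0.0674 0.1752 0.0996] pos [0.5265 0.1582 0.2193] tilt [-8.0e-04  1.1e-03 -1.0e+00] F [ 0.1  0.3 -1.1]
```

View pics/t2.png

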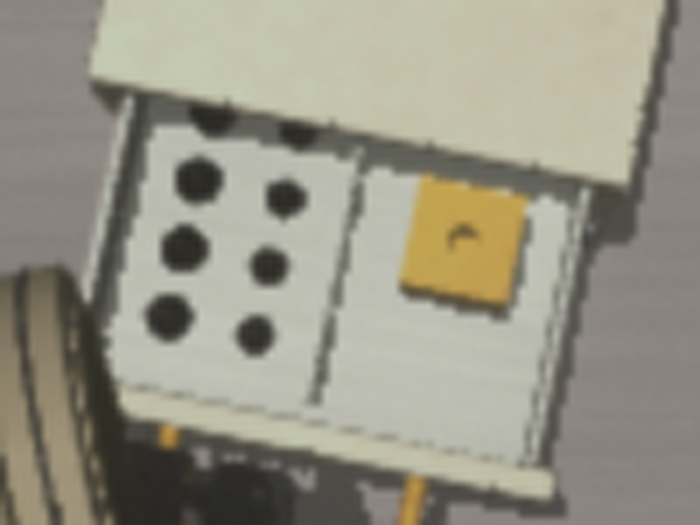

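View pics/p0.png

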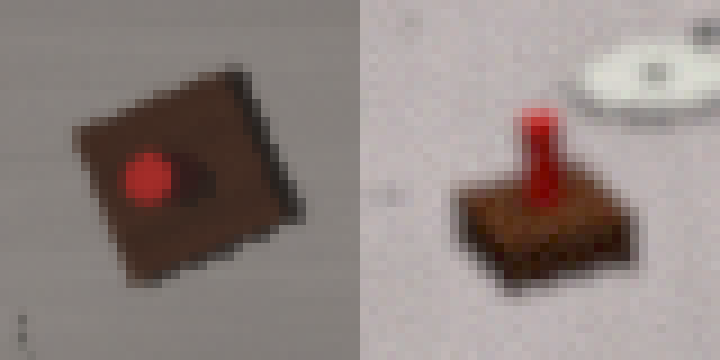

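The crop shows the open drawer with the brass block. Its top's middle is at about (464,238) in the crop, which is about (326,193.5) in full pixels, with the hole's dark rim there. The pin views show the red head top at (216.1,244.3) in the top picture and at column 264.8 in the side picture, both agreeing with (0.4995,0.344). I measure the block and move over the pin.

```bash
python3 - <<'E'
from h import *
T=np.load("T.npy");m=camera_model("top");V=m["view"];print("cam",-V[:3,:3].T@V[:3,3])
th=-.223;cx=np.array([np.cos(th),np.sin(th)]);cy=np.array([-cx[1],cx[0]]);O=np.array([.6906,.0365]);mk=O-.032*cx-.058*cy
roi=(310,178,342,206);h=cv2.cvtColor(T,cv2.COLOR_RGB2HSV)
k=mask(T,(12,110,120),(30,255,255),roi);k=cv2.morphologyEx(k,cv2.MORPH_CLOSE,np.ones((3,3)));k=cv2.morphologyEx(k,cv2.MORPH_OPEN,np.ones((3,3)))
c=max(cv2.findContours(k,0,1)[0],key=cv2.contourArea);f=np.zeros_like(k);cv2.drawContours(f,[c],0,255,-1)
p,n=cen(f);w=onz("top",p,.13)[:2];print(p,n,w,"off",(w-mk)@cx,(w-mk)@cy)
r=cv2.minAreaRect((np.array([onz("top",q,.13)[:2] for q in c[:,0]])*1e3).astype(np.float32));print(r)
v=h[...,2][188:200,318:334];print(v)
E
```

```text
cam [0.51868356 0.01750787 1.23126489]
[325.90254237 193.98728814] 236 [ 0.64552118 -0.00795409] off -0.0021312903754744585 0.004677195787282182
((645.6525268554688, -7.6848907470703125), (46.789466857910156, 47.146728515625), 77.23441314697266)
[[188 191 193 194 194 193 194 193 194 193 194 194 194 193 193 189]
 [190 193 194 194 193 194 194 193 194 193 194 193 193 193 193 194]
 [191 193 194 194 194 194 193 193 194 193 193 193 193 193 193 193]
 [190 193 193 193 194 193 191 186 184 189 193 193 194 194 193 191]
 [191 193 193 193 194 192 179 140 124 159 187 192 193 193 193 191]
 [191 193 193 193 193 187 133 126 124 128 167 191 192 193 193 188]
 [192 193 193 193 193 187 146 183 187 185 178 191 194 192 193 186]
 [193 194 193 193 193 189 165 189 192 193 191 193 193 193 192 181]
 [193 193 193 193 193 192 191 192 193 193 192 193 192 192 190 168]
 [192 193 193 192 193 193 193 193 193 192 193 193 192 192 189 160]
 [192 192 193 193 193 193 193 193 192 193 193 192 192 192 185 134]
 [188 192 192 192 193 192 193 192 193 193 193 192 192 192 185 129]]
```

carry_out:
  moves:
    - {"jaw": 0.05,"dx": 0.017,"dy": 0.044,"dz": 0,"yaw": 0}
    - {"jaw": 0.05,"dx": 0.017,"dy": 0.044,"dz": 0,"yaw": 0}
    - {"jaw": 0.05,"dx": 0.017,"dy": 0.044,"dz": 0.03,"yaw": 0}
    - {"jaw": 0.05,"dx": 0.016,"dy": 0.043,"dz": 0.03,"yaw": 0}
    - {"jaw": 0.05,"dx": 0,"dy": 0,"dz": 0.04,"yaw": 0}
    - {"jaw": 0.05,"dx": 0,"dy": 0,"dz": 0,"yaw": 0}
    - {"jaw": 0.05,"dx": 0,"dy": 0,"dz": 0,"yaw": 0}

```text
t: 9.15
tool_pos: [0.501, 0.3402, 0.1211]
orientation: [0.352, 3.121, 0.001]
force: [-0.1, -0.5, 0.0]
opening: 0.0501
gripper_force: 0.0
```

```bash
python3 - <<'E'
from h import *
go([.4995,.344,.034],-.223+np.pi/2)
E
```

```text
yaw -0.0015 d [0.0023 0.0033 0.0871] pos [0.501  0.3402 0.1211] tilt [ 8.e-04  3.e-04 -1.e+00] F [-0.1 -0.5  0. ]
```

carry_out:
  grip_force: 30
  moves:
    - {"jaw": 0.05,"dx": 0.002,"dy": 0.003,"dz": 0.035,"yaw": 0}
    - {"jaw": 0.05,"dx": 0,"dy": 0,"dz": 0.03,"yaw": 0}
    - {"jaw": 0.05,"dx": 0,"dy": 0,"dz": 0.021,"yaw": 0}
    - {"jaw": 0.05,"dx": 0,"dy": 0,"dz": 0,"yaw": 0}
    - {"jaw": 0.03,"dx": 0,"dy": 0,"dz": 0,"yaw": 0}
    - {"jaw": 0.022,"dx": 0,"dy": 0,"dz": 0,"yaw": 0}
    - {"jaw": 0.022,"dx": 0,"dy": 0,"dz": 0,"yaw": 0}

```text
t: 10.02
tool_pos: [0.4997, 0.3445, 0.0347]
orientation: [0.351, 3.121, 0.002]
force: [0.3, 1.0, -0.0]
opening: 0.0248
gripper_force: 0.0
```

carry_out:
  moves:
    - {"jaw": 0.018,"dx": 0,"dy": 0,"dz": 0,"yaw": 0}
    - {"jaw": 0.014,"dx": 0,"dy": 0,"dz": 0,"yaw": 0}
    - {"jaw": 0.0,"dx": 0,"dy": 0,"dz": 0,"yaw": 0}
    - {"jaw": 0.0,"dx": 0,"dy": 0,"dz": 0,"yaw": 0}
    - {"jaw": 0.0,"dx": 0,"dy": 0,"dz": 0,"yaw": 0}

```text
t: 10.65
tool_pos: [0.4992, 0.3442, 0.0339]
orientation: [0.351, 3.122, 0.0]
force: [0.1, -0.0, 4.3]
opening: 0.0175
gripper_force: 30.0
```

carry_out:
  moves:
    - {"jaw": 0.0,"dx": 0,"dy": 0,"dz": -0.03,"yaw": 0}
    - {"jaw": 0.0,"dx": 0,"dy": 0,"dz": -0.05,"yaw": 0}
    - {"jaw": 0.0,"dx": 0,"dy": 0,"dz": -0.05,"yaw": 0}
    - {"jaw": 0.0,"dx": 0,"dy": 0,"dz": -0.04,"yaw": 0}
    - {"jaw": 0.0,"dx": -0.028,"dy": -0.039,"dz": 0,"yaw": 0}
    - {"jaw": 0.0,"dx": -0.028,"dy": -0.039,"dz": 0,"yaw": 0}
    - {"jaw": 0.0,"dx": -0.028,"dy": -0.039,"dz": 0,"yaw": 0}
    - {"jaw": 0.0,"dx": -0.028,"dy": -0.039,"dz": 0,"yaw": 0}

```text
t: 11.65
tool_pos: [0.5737, 0.1656, 0.203]
orientation: [-0.35, -3.121, 0.0]
force: [0.4, 0.3, -1.1]
opening: 0.0171
gripper_force: 30.0
```

carry_out:
  moves:
    - {"jaw": 0.0,"dx": -0.028,"dy": -0.039,"dz": 0,"yaw": 0}
    - {"jaw": 0.0,"dx": -0.028,"dy": -0.039,"dz": 0,"yaw": 0}
    - {"jaw": 0.0,"dx": -0.026,"dy": -0.039,"dz": 0,"yaw": 0}
    - {"jaw": 0.0,"dx": -0.022,"dy": -0.033,"dz": 0,"yaw": 0}
    - {"jaw": 0.0,"dx": 0,"dy": 0,"dz": 0.02,"yaw": 0}
    - {"jaw": 0.0,"dx": 0,"dy": 0,"dz": 0,"yaw": 0}
    - {"jaw": 0.0,"dx": 0,"dy": 0,"dz": 0,"yaw": 0}

```text
t: 12.52
tool_pos: [0.6411, -0.001, 0.1831]
orientation: [-0.349, -3.121, -0.0]
force: [0.7, 0.8, -1.0]
opening: 0.0177
gripper_force: 30.0
```

```bash
python3 - <<'E'
from h import *
go([.6456,-.0079,.158],-.223+np.pi/2)
S=read_camera("side");cv2.imwrite("pics/s3.png",cv2.resize(S[130:210,270:370,::-1],None,fx=7,fy=7,interpolation=cv2.INTER_CUBIC))
s=read_state();p=s["tool_pos"];print([proj("side",p+[0,0,z]) for z in(-.024,-.010,.03)])
E
```

```text
yaw 0.0005 d [-0.006  -0.0057  0.0251] pos [ 0.6411 -0.001   0.1831] tilt [-1.3e-03  4.0e-04 -1.0e+00] F [ 0.7  0.8 -1. ]
[array([314.69334952, 175.01610975]), array([314.73391624, 170.89712134]), array([314.85240752, 158.86597376])]
```

View pics/s3.png

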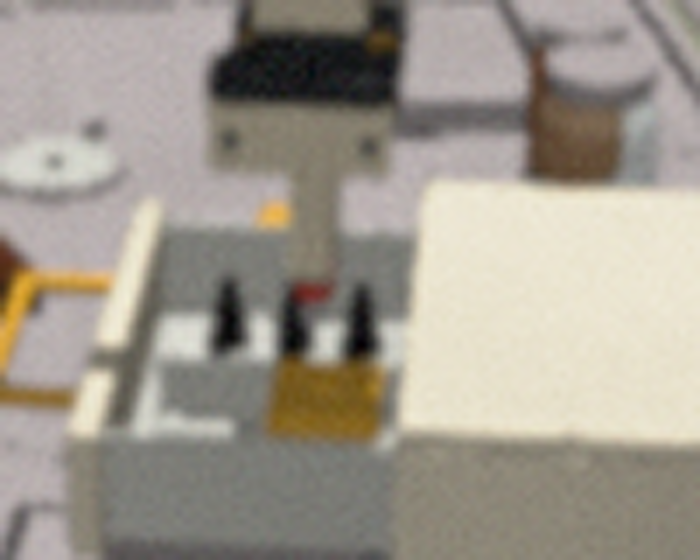

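The side crop shows the pin's red head under the finger at about (313,292), centred on the finger within about 1 mm. The brass block is below it at (325,400), and the other speculums-like black pegs belong to the drawer. I centre over the hole and come down.

carry_out:
  moves:
    - {"jaw": 0.0,"dx": -0.006,"dy": -0.006,"dz": 0,"yaw": 0}
    - {"jaw": 0.0,"dx": 0,"dy": 0,"dz": 0.02,"yaw": 0}
    - {"jaw": 0.0,"dx": 0,"dy": 0,"dz": 0.004,"yaw": 0}
    - {"jaw": 0.0,"dx": 0,"dy": 0,"dz": 0,"yaw": 0}
    - {"jaw": 0.0,"dx": 0,"dy": 0,"dz": 0,"yaw": 0}

```text
t: 13.2
tool_pos: [0.6464, -0.0094, 0.1599]
orientation: [0.351, 3.122, 0.0]
force: [-0.5, -1.0, -0.1]
opening: 0.0176
gripper_force: 30.0
```

carry_out:
  moves:
    - {"jaw": 0.0,"dx": 0,"dy": 0,"dz": 0.002,"yaw": 0}
    - {"jaw": 0.0,"dx": 0,"dy": 0,"dz": 0.002,"yaw": 0}
    - {"jaw": 0.0,"dx": 0,"dy": 0,"dz": 0.002,"yaw": 0}
    - {"jaw": 0.0,"dx": 0,"dy": 0,"dz": 0,"yaw": 0}

```text
t: 13.7
tool_pos: [0.6461, -0.0094, 0.1533]
orientation: [-0.351, -3.121, -0.0]
force: [0.5, 0.2, -0.3]
opening: 0.0176
gripper_force: 30.0
```

```bash
python3 - <<'E'
from h import *
go([.6456,-.0079,.14],-.223+np.pi/2)
E
```

```text
yaw -0.0008 d [0.0008 0.0014 0.0133] pos [ 0.6461 -0.0094  0.1533] tilt [-5.e-04  1.e-04 -1.e+00] F [ 0.5  0.2 -0.3]
```

carry_out:
  moves:
    - {"jaw": 0.0,"dx": 0,"dy": 0.0015,"dz": -0.001,"yaw": 0}
    - {"jaw": 0.0,"dx": 0,"dy": 0,"dz": 0,"yaw": 0}
    - {"jaw": 0.0,"dx": 0,"dy": 0,"dz": 0.002,"yaw": 0}
    - {"jaw": 0.0,"dx": 0,"dy": 0,"dz": 0.001,"yaw": 0}
    - {"jaw": 0.0,"dx": 0,"dy": 0,"dz": 0,"yaw": 0}

```text
t: 14.32
tool_pos: [0.6464, -0.008, 0.1514]
orientation: [-0.351, -3.122, -0.0]
force: [-0.5, 0.0, -1.1]
opening: 0.0176
gripper_force: 30.0
```

carry_out:
  moves:
    - {"jaw": 0.0,"dx": 0,"dy": 0,"dz": 0.001,"yaw": 0}
    - {"jaw": 0.0,"dx": 0,"dy": 0,"dz": 0,"yaw": 0}

```text
t: 14.58
tool_pos: [0.6465, -0.008, 0.1505]
orientation: [-0.351, -3.122, -0.0]
force: [-0.4, 0.7, -0.2]
opening: 0.0175
gripper_force: 30.0
```

There is no contact 3 mm below the nominal rim, so the foot is probably in the hole. I continue.

carry_out:
  moves:
    - {"jaw": 0.0,"dx": 0,"dy": 0,"dz": 0.002,"yaw": 0}
    - {"jaw": 0.0,"dx": 0,"dy": 0,"dz": 0.002,"yaw": 0}
    - {"jaw": 0.0,"dx": 0,"dy": 0,"dz": 0,"yaw": 0}

```text
t: 14.95
tool_pos: [0.6463, -0.008, 0.1463]
orientation: [-0.351, -3.121, -0.0]
force: [0.2, -0.2, -1.8]
opening: 0.0176
gripper_force: 30.0
```

carry_out:
  moves:
    - {"jaw": 0.0,"dx": 0,"dy": 0,"dz": 0.002,"yaw": 0}
    - {"jaw": 0.0,"dx": 0,"dy": 0,"dz": 0.002,"yaw": 0}
    - {"jaw": 0.0,"dx": 0,"dy": 0,"dz": 0,"yaw": 0}

```text
t: 15.32
tool_pos: [0.6464, -0.008, 0.1423]
orientation: [-0.351, -3.121, -0.0]
force: [-0.5, 0.4, -0.9]
opening: 0.0178
gripper_force: 30.0
```

carry_out:
  moves:
    - {"jaw": 0.0,"dx": 0,"dy": 0,"dz": 0.001,"yaw": 0}
    - {"jaw": 0.0,"dx": 0,"dy": 0,"dz": 0.001,"yaw": 0}
    - {"jaw": 0.0,"dx": 0,"dy": 0,"dz": 0,"yaw": 0}

```text
t: 15.7
tool_pos: [0.6465, -0.008, 0.1405]
orientation: [-0.351, -3.122, -0.0]
force: [-0.3, 1.1, -0.2]
opening: 0.0175
gripper_force: 30.0
```

carry_out:
  moves:
    - {"jaw": 0.0,"dx": 0,"dy": 0,"dz": 0.001,"yaw": 0}
    - {"jaw": 0.0,"dx": 0,"dy": 0,"dz": 0,"yaw": 0}

```text
t: 15.95
tool_pos: [0.6468, -0.008, 0.14]
orientation: [0.351, 3.121, 0.0]
force: [-1.2, -0.3, 1.6]
opening: 0.0173
gripper_force: 30.0
```

carry_out:
  moves:
    - {"jaw": 0.0,"dx": 0,"dy": 0,"dz": 0.001,"yaw": 0}
    - {"jaw": 0.0,"dx": 0,"dy": 0,"dz": 0.001,"yaw": 0}
    - {"jaw": 0.0,"dx": 0,"dy": 0,"dz": 0,"yaw": 0}

```text
t: 16.32
tool_pos: [0.6473, -0.008, 0.1398]
orientation: [0.35, 3.12, 0.0]
force: [-3.9, 0.8, 11.0]
opening: 0.0177
gripper_force: 30.0
```

It is seated: 11 N at TCP 0.140, which is the home height. I relieve the pressure, release and rise.

carry_out:
  moves:
    - {"jaw": 0.0,"dx": 0,"dy": 0,"dz": -0.001,"yaw": 0}
    - {"jaw": 0.02,"dx": 0,"dy": 0,"dz": 0,"yaw": 0}
    - {"jaw": 0.026,"dx": 0,"dy": 0,"dz": 0,"yaw": 0}
    - {"jaw": 0.04,"dx": 0,"dy": 0,"dz": 0,"yaw": 0}
    - {"jaw": 0.04,"dx": 0,"dy": 0,"dz": 0,"yaw": 0}
    - {"jaw": 0.04,"dx": 0,"dy": 0,"dz": 0,"yaw": 0}

```text
t: 17.08
tool_pos: [0.6465, -0.008, 0.1385]
orientation: [-0.351, -3.122, -0.0]
force: [-0.7, -0.3, -0.1]
opening: 0.0394
gripper_force: 0.0
```

carry_out:
  moves:
    - {"jaw": 0.04,"dx": 0,"dy": 0,"dz": -0.02,"yaw": 0}
    - {"jaw": 0.04,"dx": 0,"dy": 0,"dz": -0.04,"yaw": 0}
    - {"jaw": 0.04,"dx": 0,"dy": 0,"dz": -0.04,"yaw": 0}
    - {"jaw": 0.04,"dx": 0.05,"dy": 0,"dz": 0,"yaw": 0}
    - {"jaw": 0.04,"dx": 0.05,"dy": 0,"dz": 0,"yaw": 0}
    - {"jaw": 0.04,"dx": 0.05,"dy": 0,"dz": 0,"yaw": 0}
    - {"jaw": 0.04,"dx": 0,"dy": 0.05,"dz": 0,"yaw": 0}
    - {"jaw": 0.04,"dx": 0,"dy": 0.05,"dz": 0,"yaw": 0}

```text
t: 18.08
tool_pos: [0.5225, 0.1236, 0.2412]
orientation: [0.353, 3.118, 0.001]
force: [0.7, -0.5, 0.3]
opening: 0.0401
gripper_force: 0.0
```

```bash
python3 - <<'E'
from h import *
s=read_state();print(s["t"],s["tool_pos"],s["opening"])
S=read_camera("side");T=read_camera("top")
a=cv2.resize(S[130:210,270:370,::-1],None,fx=4,fy=5,interpolation=cv2.INTER_CUBIC);b=cv2.resize(T[155:235,270:350,::-1],None,fx=5,fy=5,interpolation=cv2.INTER_CUBIC)
cv2.imwrite("pics/f.png",np.hstack([a,b]))
P=[.6456,-.0079]
for n in("side","top"): print(n,[proj(n,[*P,z]).round(1) for z in(.13,.17)])
E
```

```text
18.075 [0.52250293 0.12362446 0.24117146] 0.040138716923056816
side [array([316.3, 184.6]), array([316.4, 173. ])]
top [array([325.9, 194. ]), array([326.2, 192.4])]
```

View pics/f.png

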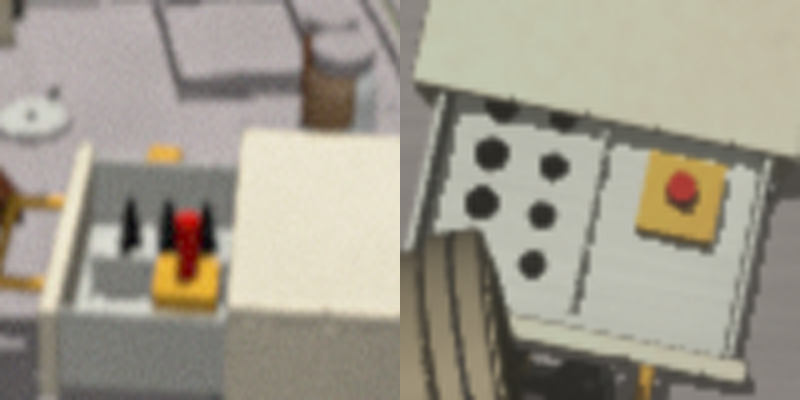

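The final view shows the red head upright on the brass block: crop (187,245) in the side view and (682,190) in the top view. The drawer is fully out and the gripper is clear of it. I hand the job in.

```bash
python3 -c "
from plant import *
print(close_job())"
```

```text
the job is handed in; nothing more can be done
None
```

The drawer is pulled out to its stop, the pin is fully home and upright in the block, the gripper is clear of everything, and the job was handed in at about 18 s.

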